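# Put the lids on the unglazed jars

## Task

Put each of the four loose pottery lids on the jar that it was made for (large round, small round, square and oblong), sitting level and fully home, the square and the oblong one lined up with their jars. Leave the jars standing where they are, and do not push or knock over the two glazed vases among them.

Things in the scene. Friction and masses are not known exactly. Their poses are not given: they have to be found in the camera images.
- lid_large_center (a point): Loose off-white pottery lid, right way up, 52 mm tall: plug below 10 mm deep, plate 8 mm thick (10 to 18 mm above the underside), central grip from 18 to 52 mm. Round: plate 104 mm across, plug 68 mm across, grip a round knob 26 mm across. Origin: centre, half-way up (26 mm above the underside, 8 mm above the plate's top face); z up. 180 g.
- lid_small_center (a point): Loose off-white pottery lid, right way up, 52 mm tall: plug below 10 mm deep, plate 8 mm thick (10 to 18 mm above the underside), central grip from 18 to 52 mm. Round: plate 78 mm across, plug 42 mm across, grip a round knob 26 mm across. Origin: centre, half-way up (26 mm above the underside, 8 mm above the plate's top face); z up. 100 g.
- lid_square_center (a point): Loose off-white pottery lid, right way up, 52 mm tall: plug below 10 mm deep, plate 8 mm thick (10 to 18 mm above the underside), central grip from 18 to 52 mm. Square: plate 82 x 82 mm, plug 46 x 46 mm, grip a square block 24 x 24 mm; all sides parallel to the lid's x and y axes. Origin: centre, half-way up (26 mm above the underside, 8 mm above the plate's top face); z up. 140 g.
- lid_oblong_center (a point): Loose off-white pottery lid, right way up, 52 mm tall: plug below 10 mm deep, plate 8 mm thick (10 to 18 mm above the underside), central grip from 18 to 52 mm. Oblong: plate 120 mm along its x axis and 76 mm along its y axis, plug 84 x 40 mm, grip a bar 44 mm long (x) and 20 mm wide (y). Origin: centre, half-way up (26 mm above the underside, 8 mm above the plate's top face); z up. 170 g.
- jar_large: Loose open jar of off-white pottery, upright, stays where it is: round, 100 mm across outside, mouth 84 mm across, 75 mm tall. Walls and floor 8 mm. Origin: centre of its underside, z up. When seated, the lid's centre point is 91 mm above this origin; the lid's plug has 8 mm play on every side.
- jar_small: Loose open jar of off-white pottery, upright, stays where it is: round, 74 mm across outside, mouth 58 mm across, 70 mm tall. Walls and floor 8 mm. Origin: centre of its underside, z up. When seated, the lid's centre point is 86 mm above this origin; the lid's plug has 8 mm play on every side.
- jar_square: Loose open jar of off-white pottery, upright, stays where it is: square, 78 x 78 mm outside, mouth 62 x 62 mm, 65 mm tall. Walls and floor 8 mm. Origin: centre of its underside, z up; x and y parallel to the sides. When seated, the lid's centre point is 81 mm above this origin; the lid's plug has 8 mm play on every side.
- jar_oblong: Loose open jar of off-white pottery, upright, stays where it is: oblong, 116 mm along its x axis and 72 mm along y outside, mouth 100 x 56 mm, 60 mm tall. Walls and floor 8 mm. Origin: centre of its underside, z up; x along the long side. When seated, the lid's centre point is 76 mm above this origin; the lid's plug has 8 mm play on every side.
- vase_squat: Bystander: squat yellow glazed vase, 68 mm across, 76 mm tall, loose. Origin: centre of its underside.
- vase_slim: Bystander: slim blue glazed vase, 56 mm across, 105 mm tall, loose. Origin: centre of its underside.
Mind the look-alikes: they are no part of the job. Leave any green look-alike of the part that bears lid_large_center alone. Leave any purple look-alike of the jar_small alone.

How it is judged:
By the outcome, as a careful person would: the job done as asked, in the order asked, and still so for the second after the job is handed in, with the robot touching nothing.
It also fails if it takes over 109 s, if anything falls off the work surface, if the arm or the gripper's body presses on something with over 40 N, if the wrist force passes 120 N, or if a joint passes its speed limit or range.

## Robot

A 6-joint arm with a two-finger parallel gripper is mounted at the origin on the work surface. World frame = base frame: x ahead of the robot, y to its left, z up, the work surface at z = 0. Lengths are in m, angles in rad, forces in N, time in s.
With the tool pointing down it reaches from about 0.35 to 0.775 m from the base axis. Payload 7.3 kg.
Tool frame: the origin (TCP) lies at the very end of the fingers, on their centre line; the grasp point (between the pads) lies 19 mm behind it (robot.pinch_z is the distance from the TCP to the grasp point, in m); z points along the fingers, y is the line along which they close (so a half turn about z gives the same grasp; the last joint's range is limited). The gripper opens to 92 mm and grips with 3 to 60 N. Pads are 19 mm wide; open, the fingers measure 130 mm over their backs; the gripper's body (75 mm by 190 mm) begins 47 mm behind the grasp point.
Start: joints at [1.163, 0.342, 1.524, -0, 1.275, -0.146], TCP at [0.136, 0.507, 0.227] pointing down, gripper open.
Joint ranges: [-2.53, 2.53], [-0.77, 2.02], [0.04, 2.7], [-1, 4.14], [0.28, 2.66], [-3.11, 3.11]. Speed limits (rad/s): [2.57, 2.57, 3.14, 3.14, 3.14, 3.14].

## Interface

Orientations are given as [roll, pitch, yaw] about the fixed x, y, z axes, in that order (R = Rz(yaw) Ry(pitch) Rx(roll)).
In Python, from cell import robot gives the robot as it stands.
- The arm moves only by the tool move_arm, never from a script. Its argument "motion" is a list of rows, each a list of 6 numbers: the shift along the tool's x, y, z in units of 0.1 m (1.0 is 0.1 m), then the turn, a rotation vector about the tool's x, y, z in units of pi rad (1.0 is pi rad). In form: [[dx, dy, dz, rx, ry, rz], ...]. A call has 1 to 12 rows; each row is the pose to reach, as a shift and turn from the pose commanded when the call began, along the tool's axes at that moment, turning the shorter way round; what a row does not reach only later rows make up. A row lasts 1/8 s, in which the tool goes at most 62.5 mm and 10.7 degrees, less where a joint would pass 70% of its speed; a pose out of reach is approached as far as the arm can. A call with a number of a shift or a turn outside -1 to 1 is refused whole. A call with a gripper value outside its range is refused whole. "fingers" is the opening, from -1 (shut) to 1 (fully open), set as the call begins (left out, the last holds). The fingers move at their own pace and stop on an object; "newtons" is the grip in N (left out, the last holds). Time passes only in rows, so rows that repeat a pose let the fingers close. It gives the time, the measured TCP pose, the force, the opening and the grip force at its end, in the units of the state.
- robot.observe(): the state, without advancing time (a new reading comes with each control period).
- robot.read_camera(name): name is "scene" or "top" or "wrist"; returns a dict with "image" (400x640x3 uint8, red, green, blue), "range_z" (400x640 float32, m along the optical axis (not along the pixel's ray), 0 where there is no reading), "vfov" (degrees; the focal length in pixels is half the picture's height over the tangent of half this angle, whatever the lens; pixels are square), "cx", "cy" (the principal point, pixels), "k1" (the pictures are not rectified: a ray, as slopes to the right and down, at radius r is drawn at 1 + k1 r^2 times it, then the intrinsics apply), "extrinsics" (4x4, takes a point from camera to world coordinates); the wrist camera has in their place "hand_eye" (4x4, takes a point from camera to tool coordinates, whose origin is the TCP and whose axes are the flange's). Camera axes: x right, y up, looking along -z (the intrinsics and any distortion apply to the point x, -y, -z); pixel columns grow to the right and rows downward; lengths in m; the calibration is good to about 2 mm. A picture is of the moment at which its call begins: read the wrist's pose just before it.
- robot.hand_in(): hands the job in; it is judged then, once.
The state is a dict: "time": time; "qpos": joint angles; "qvel": joint speeds; "joint_efforts": joint torques, N m; "tool_pos": TCP position; "tool_rot": TCP orientation; "contact_force": force on the tool from outside, world axes, zero at the start; "torque": the same for the moment, N m; "opening": finger opening in m; "grip_force": force on a finger pad.
Only numpy, scipy, OpenCV 4.12 (cv2) and the standard library are available. Lean on these libraries where they do the work, as an engineer would, in place of code of your own. Each camera call takes 0.05 s, during which the arm holds its last target. There are 200 camera calls.

## Working session

There is one attempt and no reset: what is moved stays moved. The work goes in short steps, Python scripts to look and compute and a tool call to move; the robot and the scene stay as the last step left them, time stands still between calls to the robot, and variables do not carry over. Pictures are saved under pics/ and viewed, at most 14 in all, crops included, and the job is handed in when it is done.

Besides the shell and the picture viewer there is one more tool, called after "Request:" in YAML: its name, and indented under it one key for each argument. move_arm: Moves the arm, as the interface text tells. Shifts and turns lie within -1 to 1; 1 stands for 0.1 m of shift or pi rad of turn. Its arguments: {"type":"object","properties":{"motion":{"type":"array"},"fingers":{"type":"number"},"newtons":{"type":"number"}},"required":["motion"]}

```bash
ls; mkdir -p pics; python3 - <<'E'
from cell import robot
import cv2,numpy as np
for n in ("top","scene"):
    c=robot.read_camera(n); np.savez(f"{n}0.npz",**{k:v for k,v in c.items()})
    cv2.imwrite(f"pics/{n}0.png",c["image"][:,:,::-1]); print(n,c["vfov"],c["cx"],c["cy"],c["k1"],c["extrinsics"].round(3).tolist(), (c["range_z"]>0).mean())
c=robot.read_camera("wrist"); print(c["hand_eye"].round(4).tolist(),c["vfov"],c["k1"])
print(robot.observe())
E
```

```text
pics
top 52.801520868464955 319.05848771271826 200.92490377713338 -0.04153103175240263 [[-0.018, 0.996, -0.089, 0.436], [-1.0, -0.019, -0.008, 0.009], [-0.01, 0.089, 0.996, 1.265], [0.0, 0.0, 0.0, 1.0]] 0.99621484375
scene 53.349933258695366 321.6896029291248 199.33212102942392 -0.08054743798516582 [[-0.017, -0.743, 0.669, 1.359], [1.0, -0.012, 0.013, 0.014], [-0.002, 0.669, 0.743, 0.935], [0.0, 0.0, 0.0, 1.0]] 0.99598828125
[[-0.0017, 0.9662, 0.2578, 0.0693], [1.0, 0.0018, -0.0001, 0.0002], [-0.0006, 0.2578, -0.9662, -0.1561], [0.0, 0.0, 0.0, 1.0]] 62.50995518122889 -0.02765039485096429
{'time': 0.15, 'qpos': array([ 1.16301831e+00,  3.42568197e-01,  1.52473430e+00,  1.39647883e-05,
        1.27539440e+00, -1.45993558e-01]), 'qvel': array([-7.03828173e-04, -2.61728879e-03, -3.48966741e-03,  2.21130885e-03,
        7.99300498e-05, -1.82095257e-03]), 'joint_efforts': array([ 2.66820507e-04, -4.31480742e+01, -2.44347382e+01,  7.17251538e-02,
        5.40744408e-02, -7.01697149e-05]), 'tool_pos': array([0.13573383, 0.50686692, 0.22622384]), 'tool_rot': array([-3.14050211e+00, -1.73852640e-04,  2.87980402e+00]), 'contact_force': array([ 0.02914392, -0.66998921,  0.37025161]), 'torque': array([-0.01766253, -0.00316651,  0.02345032]), 'grip_force': 0.0, 'opening': 0.09163686471310532}
```

View pics/top0.png

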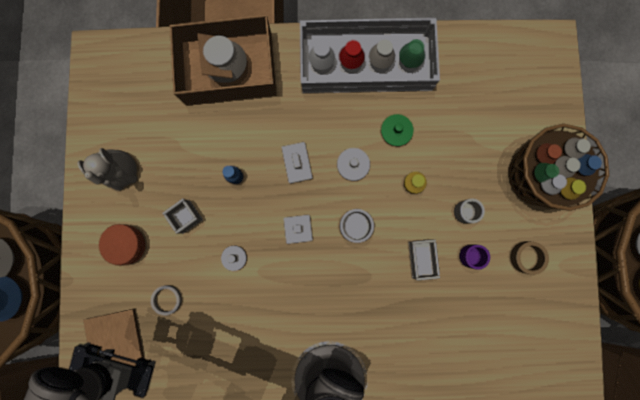

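View pics/scene0.png

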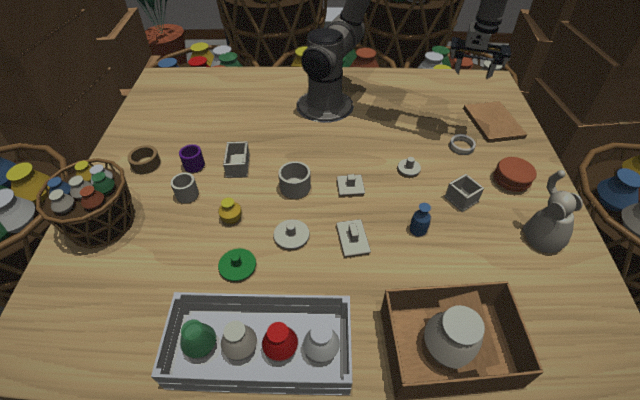

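The top view shows these things:
- **Lids:** large round (354,164), oblong (297,162), square (298,229), small round (233,259).
- **Jars:** large (357,226), small (470,211), square (182,216), oblong (425,259).
- **Could be mistaken for them:** green lid (397,130), purple jar (475,257), low rings at (166,300) and (530,258).
- **Vases:** yellow (415,182), blue (232,175).

I choose the off-white ones by shape and size, and measure next.

```bash
cat > h.py <<'E'
import numpy as np, cv2
def pts(c,T):
    h,w=c["range_z"].shape; f=h/2/np.tan(np.radians(float(c["vfov"]))/2)
    K=np.array([[f,0,float(c["cx"])],[0,f,float(c["cy"])],[0,0,1]])
    v,u=np.mgrid[:h,:w]
    p=cv2.undistortPoints(np.stack([u,v],-1).reshape(-1,1,2).astype(np.float64),K,np.array([float(c["k1"]),0,0,0])).reshape(h,w,2)
    z=c["range_z"]; P=np.stack([p[...,0]*z,-p[...,1]*z,-z],-1)
    return P@T[:3,:3].T+T[:3,3], p
def plane(p,T,zz):
    d=np.stack([p[...,0],-p[...,1],-np.ones(p.shape[:2])],-1)@T[:3,:3].T
    return T[:3,3]+d*((zz-T[2,3])/d[...,2])[...,None]
E
python3 - <<'E'
from h import *
c=dict(np.load("top0.npz")); T=c["extrinsics"]; P,p=pts(c,T)
items=dict(lid_large=(354,164,.018),lid_obl=(297,162,.018),lid_sq=(298,229,.018),lid_small=(233,259,.018),jar_large=(357,226,.075),jar_small=(470,211,.07),jar_sq=(182,216,.065),jar_obl=(425,259,.06),green=(397,130,.018),purple=(475,257,.07),yellow=(415,182,.076),blue=(232,175,.105),ring=(166,300,.02))
Z=P[...,2]; print("table",np.median(Z[100:300,100:300]))
m=(Z>.009).astype(np.uint8); n,l,s,cc=cv2.connectedComponentsWithStats(m)
for k,(u,v,z) in items.items():
    a=l[v-12:v+13,u-12:u+13]; a=a[a>0]; i=np.bincount(a).argmax(); M=(l==i)
    zt=np.percentile(Z[M],[50,97])
    M&=abs(Z-z)<.012
    if k.startswith("lid"): M=(l==i)
    Q=plane(p,T,z)[M][:,:2].astype(np.float32)
    (x,y),(w,h),an=cv2.minAreaRect(Q*1000); (cx,cy),r=cv2.minEnclosingCircle(Q*1000)
    print(k,s[i][4],"z",zt.round(3),"rect",round(x),round(y),round(w),round(h),round(an,1),"circ",round(cx),round(cy),round(2*r),"R",round(np.hypot(x,y)),"rgb",np.median(c["image"][M],0))
E
```

```text
table 0.0005337317859902546
lid_large 856 z [0.019 0.053] rect 664 -91 102 102 62.0 circ 664 -90 105 R 670 rgb [135. 134. 137.]
lid_obl 916 z [0.019 0.054] rect 672 87 121 76 11.0 circ 673 87 138 R 678 rgb [134. 133. 137.]
lid_sq 702 z [0.018 0.053] rect 464 86 82 82 5.8 circ 465 86 110 R 471 rgb [134. 133. 137.]
lid_small 505 z [0.019 0.053] rect 377 287 75 76 44.2 circ 377 287 78 R 474 rgb [134. 133. 137.]
jar_large 563 z [0.061 0.079] rect 469 -90 97 94 88.9 circ 469 -91 100 R 478 rgb [123. 122. 120.]
jar_small 549 z [0.049 0.074] rect 507 -433 73 72 88.8 circ 507 -434 76 R 667 rgb [124.  120.  115.5]
jar_sq 678 z [0.048 0.068] rect 508 440 80 81 35.2 circ 509 438 105 R 672 rgb [120.  115.5 106. ]
jar_obl 813 z [0.044 0.064] rect 364 -293 117 75 4.4 circ 363 -294 134 R 467 rgb [122. 117. 110.]
green 842 z [0.019 0.053] rect 768 -230 101 103 43.8 circ 768 -229 105 R 802 rgb [ 42. 100.  53.]
purple 563 z [0.052 0.074] rect 369 -444 72 73 87.3 circ 368 -444 76 R 578 rgb [73. 35. 92.]
yellow 401 z [0.053 0.081] rect 599 -276 37 37 79.7 circ 597 -274 42 R 660 rgb [134. 133.  54.]
blue 300 z [0.073 0.109] rect 633 283 30 29 0.1 circ 633 283 33 R 693 rgb [ 67.5  94.  126. ]
ring 329 z [0.022 0.029] rect 251 498 87 93 19.1 circ 249 497 97 R 558 rgb [109.5 105.   99. ]
```

Request:
move_arm:
  motion:
    - [-0.3, -0.2, 0, 0, 0, 0.055]
    - [-0.6, -0.4, 0, 0, 0, 0.11]
    - [-0.88, -0.59, 0, 0, 0, 0.165]
    - [-0.88, -0.59, 0, 0, 0, 0.22]
    - [-0.88, -0.59, 0, 0, 0, 0.275]
    - [-0.88, -0.59, 0, 0, 0, 0.33]
    - [-0.88, -0.59, 0, 0, 0, 0.385]
    - [-0.88, -0.59, 0, 0, 0, 0.417]
    - [-0.88, -0.59, 0, 0, 0, 0.417]
  fingers: 1
  newtons: 25

```text
time: 1.27
tool_pos: [0.2055, 0.4272, 0.2265]
tool_rot: [-3.141, 0.0, 1.571]
contact_force: [-0.3, 0.5, -0.1]
opening: 0.0916
grip_force: 0.0
```

Request:
move_arm:
  motion:
    - [-0.43, 0.38, 0, 0, 0, 0]
    - [-0.86, 0.76, 0, 0, 0, 0]

```text
time: 1.52
tool_pos: [0.2819, 0.3405, 0.2266]
tool_rot: [3.141, -0.0, 1.575]
contact_force: [1.1, 0.3, -0.0]
opening: 0.0916
grip_force: 0.0
```

Request:
move_arm:
  motion:
    - [-0.43, 0.38, 0, 0, 0, 0]
    - [-0.86, 0.76, 0, 0, 0, 0]

```text
time: 1.78
tool_pos: [0.3583, 0.2538, 0.2268]
tool_rot: [3.141, -0.0, 1.573]
contact_force: [0.3, 0.3, 0.4]
opening: 0.0918
grip_force: 0.0
```

Request:
move_arm:
  motion:
    - [-0.43, 0.38, 0, 0, 0, 0]
    - [-0.86, 0.76, 0, 0, 0, 0]

```text
time: 2.02
tool_pos: [0.4344, 0.1676, 0.2268]
tool_rot: [3.141, -0.0, 1.572]
contact_force: [0.0, 0.2, 0.7]
opening: 0.0919
grip_force: 0.0
```

Request:
move_arm:
  motion:
    - [-0.43, 0.38, 0, 0, 0, 0]
    - [-0.86, 0.76, 0, 0, 0, 0]

```text
time: 2.28
tool_pos: [0.5103, 0.0814, 0.2267]
tool_rot: [3.141, -0.0, 1.572]
contact_force: [0.2, 1.2, -0.0]
opening: 0.0919
grip_force: 0.0
```

Request:
move_arm:
  motion:
    - [-0.43, 0.38, 0, 0, 0, 0]
    - [-0.86, 0.76, 0, 0, 0, 0]

```text
time: 2.52
tool_pos: [0.5862, -0.0046, 0.2266]
tool_rot: [-3.142, -0.0, 1.572]
contact_force: [0.1, -0.1, 1.3]
opening: 0.0919
grip_force: 0.0
```

Request:
move_arm:
  motion:
    - [-0.43, 0.38, 0.2, 0, 0, 0]
    - [-0.86, 0.76, 0.4, 0, 0, 0]
    - [-0.86, 0.76, 0.4, 0, 0, 0]
    - [-0.86, 0.76, 0.4, 0, 0, 0]

```text
time: 3.02
tool_pos: [0.6607, -0.0888, 0.1863]
tool_rot: [-3.141, -0.001, 1.571]
contact_force: [0.1, 0.5, 0.0]
opening: 0.0921
grip_force: 0.0
```

```bash
cat >> h.py <<'E'
from scipy.spatial.transform import Rotation as R
def wrist(png=None):
    from cell import robot
    o=robot.observe(); c=robot.read_camera("wrist")
    B=np.eye(4); B[:3,:3]=R.from_euler("xyz",o["tool_rot"]).as_matrix(); B[:3,3]=o["tool_pos"]
    T=B@c["hand_eye"]; P,p=pts(c,T)
    if png: cv2.imwrite(f"pics/{png}.png",c["image"][:,:,::-1])
    return o,c,T,P,p
def look(xy,z,r=.09,png=None,dz=.006):
    """things near xy (m): rect of the points at height z"""
    o,c,T,P,p=wrist(png); Z=P[...,2]
    near=np.hypot(P[...,0]-xy[0],P[...,1]-xy[1])<r
    print("tcp",o["tool_pos"].round(4),"yaw",np.degrees(o["tool_rot"][2]).round(2),"t",o["time"])
    print("table z",np.median(Z[near&(Z<.008)]).round(4) if (near&(Z<.008)).any() else None)
    for n,h in (("at z",z),("grip",z+.034)):
        M=near&(abs(Z-h)<dz)&(c["range_z"]>0)
        M=cv2.morphologyEx(M.astype(np.uint8),cv2.MORPH_OPEN,np.ones((3,3)))>0
        if M.sum()<30: print(n,"few",M.sum()); continue
        zz=np.median(Z[M]); Q=(plane(p,T,h)[M][:,:2]*1000).astype(np.float32)
        (x,y),(w,hh),a=cv2.minAreaRect(Q); (cx,cy),rr=cv2.minEnclosingCircle(Q)
        v,u=np.nonzero(M)
        print(n,M.sum(),"z",zz.round(4),"rect",round(x,1),round(y,1),round(w,1),round(hh,1),"ang",round(a,1),"circ",round(cx,1),round(cy,1),round(2*rr,1),"px",u.mean().round(),v.mean().round(),"rgb",np.median(c["image"][M],0))
E
python3 - <<'E'
from h import *
look((.664,-.091),.018,png="w1")
E
```

```text
tcp [ 0.6607 -0.0888  0.1863] yaw 90.0 t 3.025
table z -0.0019
at z 7291 z 0.0161 rect 662.1 -87.0 101.3 101.9 ang 89.9 circ 661.9 -87.1 102.8 px 317.0 179.0 rgb [218. 208. 185.]
grip 580 z 0.0499 rect 662.1 -87.1 24.2 24.4 ang 89.4 circ 661.8 -86.8 25.3 px 317.0 189.0 rgb [196. 186. 164.]
```

View pics/w1.png

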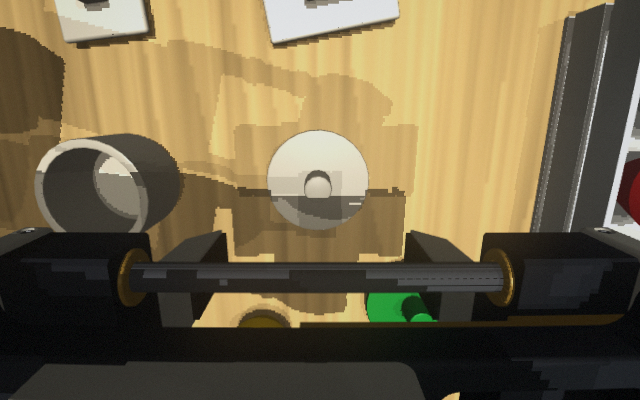

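The picture shows the off-white large round lid at (317,180), with the green look-alike lower right at (395,305) and the large jar at (95,185). The size is right (102 mm plate, 25 mm knob), so I'm grasping it.

Request:
move_arm:
  motion:
    - [0.05, 0.07, 0.4, 0, 0, 0]
    - [0.1, 0.14, 0.8, 0, 0, 0]
    - [0.1, 0.14, 1, 0, 0, 0]

```text
time: 3.45
tool_pos: [0.6743, -0.0769, 0.086]
tool_rot: [-3.141, -0.001, 1.573]
contact_force: [-0.4, -0.3, -0.5]
opening: 0.092
grip_force: 0.0
```

Request:
move_arm:
  motion:
    - [0, 0, 0.3, 0, 0, 0]
    - [0, 0, 0.5, 0, 0, 0]
    - [0, 0, 0.62, 0, 0, 0]
    - [0, 0, 0.62, 0, 0, 0]

```text
time: 3.95
tool_pos: [0.6748, -0.0783, 0.0251]
tool_rot: [-3.141, -0.0, 1.571]
contact_force: [0.3, 0.3, 0.6]
opening: 0.0918
grip_force: 0.0
```

Request:
move_arm:
  motion:
    - [0, 0, 0, 0, 0, 0]
    - [0, 0, 0, 0, 0, 0]
    - [0, 0, 0, 0, 0, 0]
    - [0, 0, 0, 0, 0, 0]
    - [0, 0, 0, 0, 0, 0]
    - [0, 0, 0, 0, 0, 0]
  fingers: -1
  newtons: 25

```text
time: 4.7
tool_pos: [0.6747, -0.0791, 0.0247]
tool_rot: [-3.141, -0.0, 1.57]
contact_force: [-1.1, 0.2, 1.2]
opening: 0.0362
grip_force: 0.8
```

I slipped by a factor of ten in the sideways shift (14 and 10 mm instead of 1.4 and 1). I'll open the fingers, rise a little and look again.

Request:
move_arm:
  motion:
    - [0, 0, 0, 0, 0, 0]
    - [0, 0, 0, 0, 0, 0]
    - [0, 0, 0, 0, 0, 0]
  fingers: 1

```text
time: 5.08
tool_pos: [0.6752, -0.0791, 0.0247]
tool_rot: [3.141, -0.0, 1.57]
contact_force: [0.7, 0.5, -0.4]
opening: 0.0622
grip_force: 0.0
```

Request:
move_arm:
  motion:
    - [0, 0, -0.4, 0, 0, 0]
    - [0, 0, -0.8, 0, 0, 0]
    - [0, 0, -1, 0, 0, 0]
    - [0, 0, -1, 0, 0, 0]

```text
time: 5.58
tool_pos: [0.6761, -0.0793, 0.1267]
tool_rot: [3.138, 0.001, 1.57]
contact_force: [-0.6, 0.7, 0.5]
opening: 0.0917
grip_force: 0.0
```

```bash
python3 - <<'E'
from h import *
look((.67,-.085),.018)
E
```

```text
tcp [ 0.6761 -0.0793  0.1267] yaw 89.94 t 5.575
table z -0.002
at z 10175 z 0.016 rect 669.2 -86.0 100.7 102.2 ang 89.7 circ 669.3 -86.8 102.8 px 307.0 203.0 rgb [141. 134. 115.]
grip 860 z 0.0499 rect 669.4 -86.1 24.0 24.4 ang 89.8 circ 669.4 -86.3 25.4 px 306.0 219.0 rgb [103.  97.  83.]
```

Request:
move_arm:
  motion:
    - [-0.04, -0.035, 0.3, 0, 0, 0]
    - [-0.08, -0.066, 0.6, 0, 0, 0]
    - [-0.08, -0.066, 0.85, 0, 0, 0]
    - [-0.08, -0.066, 1, 0, 0, 0]
    - [-0.08, -0.066, 1, 0, 0, 0]

```text
time: 6.25
tool_pos: [0.6673, -0.0868, 0.0227]
tool_rot: [-3.138, -0.001, 1.57]
contact_force: [-0.8, -1.4, -0.5]
opening: 0.0914
grip_force: 0.0
```

Request:
move_arm:
  motion:
    - [0, 0, 0, 0, 0, 0]
    - [0, 0, 0, 0, 0, 0]
    - [0, 0, 0, 0, 0, 0]
    - [0, 0, 0, 0, 0, 0]
    - [0, 0, 0, 0, 0, 0]
    - [0, 0, 0, 0, 0, 0]
    - [0, 0, 0, 0, 0, 0]
    - [0, 0, 0, 0, 0, 0]
  fingers: -1
  newtons: 25

```text
time: 7.25
tool_pos: [0.6686, -0.0871, 0.0247]
tool_rot: [3.141, -0.0, 1.57]
contact_force: [-0.6, 0.6, -0.8]
opening: 0.0256
grip_force: 25.0
```

Request:
move_arm:
  motion:
    - [0, 0, -0.3, 0, 0, 0]
    - [0, 0, -0.7, 0, 0, 0]
    - [0, 0, -1, 0, 0, 0]
    - [0, 0, -1, 0, 0, 0]

```text
time: 7.75
tool_pos: [0.6698, -0.0874, 0.1271]
tool_rot: [3.137, 0.001, 1.57]
contact_force: [0.3, 0.8, -2.6]
opening: 0.0253
grip_force: 25.0
```

Request:
move_arm:
  motion:
    - [0, -0.2, -0.2, 0, 0, 0]
    - [0, -0.6, -0.2, 0, 0, 0]
    - [0, -0.6, -0.2, 0, 0, 0]
    - [0, -0.6, -0.2, 0, 0, 0]

```text
time: 8.25
tool_pos: [0.6085, -0.087, 0.1435]
tool_rot: [-3.141, -0.0, 1.57]
contact_force: [1.0, 0.6, -2.1]
opening: 0.0253
grip_force: 25.0
```

```bash
python3 - <<'E'
from h import *
look((.468,-.09),.073,png="w2")
from cell import robot; print(robot.observe()["opening"])
E
```

```text
tcp [ 0.6085 -0.087   0.1435] yaw 89.93 t 8.25
table z -0.0016
at z 3711 z 0.0726 rect 465.7 -78.6 101.7 78.5 ang 19.1 circ 468.8 -87.5 101.9 px 114.0 192.0 rgb [146. 138. 120.]
grip few 0
0.02522950290032123
```

View pics/w2.png

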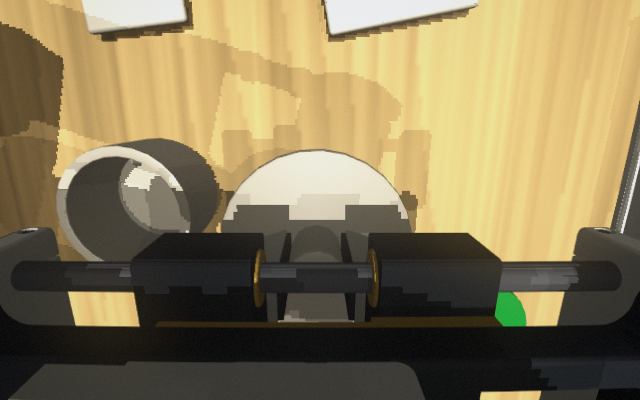

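The lid is held at (315,215), and the jar at (125,205) is partly visible. The jar's centre fits at (469,-88).

Request:
move_arm:
  motion:
    - [0, -0.5, 0, 0, 0, 0]
    - [-0.015, -1, 0, 0, 0, 0]

```text
time: 8.55
tool_pos: [0.5081, -0.0884, 0.1437]
tool_rot: [-3.141, -0.0, 1.57]
contact_force: [-0.6, -0.6, -1.6]
opening: 0.0252
grip_force: 25.0
```

Request:
move_arm:
  motion:
    - [0, -0.3, 0, 0, 0, 0]
    - [0, -0.395, 0, 0, 0, 0]
    - [0, -0.395, 0, 0, 0, 0]
    - [0, -0.395, 0.15, 0, 0, 0]
    - [0, -0.395, 0.3, 0, 0, 0]
    - [0, -0.395, 0.3, 0, 0, 0]

```text
time: 9.3
tool_pos: [0.4697, -0.0883, 0.1137]
tool_rot: [-3.14, -0.001, 1.57]
contact_force: [0.6, -0.3, -1.5]
opening: 0.0256
grip_force: 25.0
```

Request:
move_arm:
  motion:
    - [0, 0, 0.1, 0, 0, 0]
    - [0, 0, 0.18, 0, 0, 0]
    - [0, 0, 0.23, 0, 0, 0]
    - [0, 0, 0.23, 0, 0, 0]
    - [0, 0, 0.23, 0, 0, 0]

```text
time: 9.93
tool_pos: [0.4691, -0.0885, 0.0919]
tool_rot: [3.141, 0.0, 1.57]
contact_force: [-0.4, -0.3, -2.0]
opening: 0.0258
grip_force: 25.0
```

Request:
move_arm:
  motion:
    - [0, 0, 0.01, 0, 0, 0]
    - [0, 0, 0.018, 0, 0, 0]
    - [0, 0, 0.018, 0, 0, 0]
    - [0, 0, 0.018, 0, 0, 0]

```text
time: 10.42
tool_pos: [0.469, -0.0884, 0.0899]
tool_rot: [3.141, -0.0, 1.57]
contact_force: [0.2, 0.4, -1.5]
opening: 0.0253
grip_force: 25.0
```

Request:
move_arm:
  motion:
    - [0, 0, 0, 0, 0, 0]
    - [0, 0, 0, 0, 0, 0]
    - [0, 0, 0, 0, 0, 0]
  fingers: 1

```text
time: 10.8
tool_pos: [0.4691, -0.0884, 0.09]
tool_rot: [3.141, 0.0, 1.57]
contact_force: [0.6, -0.3, -0.2]
opening: 0.0508
grip_force: 0.0
```

Request:
move_arm:
  motion:
    - [0, 0, -0.3, 0, 0, 0]
    - [0, 0, -0.7, 0, 0, 0]
    - [0, 0, -1, 0, 0, 0]
    - [0, 0, -1, 0, 0, 0]

```text
time: 11.3
tool_pos: [0.4703, -0.0888, 0.1921]
tool_rot: [3.137, 0.002, 1.57]
contact_force: [-0.0, 0.0, -0.9]
opening: 0.0897
grip_force: 0.0
```

```bash
python3 - <<'E'
from h import *
look((.469,-.09),.083)
E
```

```text
tcp [ 0.4703 -0.0888  0.1921] yaw 89.94 t 11.3
table z -0.0019
at z 10383 z 0.0811 rect 468.5 -88.0 101.2 101.8 ang 89.8 circ 468.7 -88.4 102.7 px 313.0 193.0 rgb [198. 188. 166.]
grip 879 z 0.1149 rect 468.8 -87.8 24.4 24.2 ang 89.7 circ 468.5 -87.8 25.1 px 313.0 208.0 rgb [102.  96.  82.]
```

Request:
move_arm:
  motion:
    - [0.47, -0.12, 0, 0, 0, 0]
    - [0.94, -0.23, 0, 0, 0, 0]

```text
time: 11.6
tool_pos: [0.4449, 0.0064, 0.1884]
tool_rot: [-3.139, -0.001, 1.568]
contact_force: [1.0, -0.1, 0.5]
opening: 0.0914
grip_force: 0.0
```

Request:
move_arm:
  motion:
    - [0.47, -0.12, 0, 0, 0, 0]
    - [0.94, -0.23, 0, 0, 0, 0]

```text
time: 11.85
tool_pos: [0.4218, 0.1009, 0.1886]
tool_rot: [-3.139, 0.0, 1.569]
contact_force: [1.3, -0.3, -0.6]
opening: 0.0919
grip_force: 0.0
```

Request:
move_arm:
  motion:
    - [0.47, -0.12, 0, 0, 0, 0]
    - [0.94, -0.23, 0, 0, 0, 0]

```text
time: 12.1
tool_pos: [0.3989, 0.1949, 0.1886]
tool_rot: [-3.139, 0.001, 1.57]
contact_force: [0.7, 0.2, 0.3]
opening: 0.0921
grip_force: 0.0
```

Request:
move_arm:
  motion:
    - [0.47, -0.12, 0.2, 0, 0, 0]
    - [0.94, -0.23, 0.5, 0, 0, 0]
    - [0.94, -0.23, 0.66, 0, 0, 0]
    - [0.94, -0.23, 0.66, 0, 0, 0]

```text
time: 12.6
tool_pos: [0.3756, 0.2873, 0.1217]
tool_rot: [-3.137, 0.003, 1.571]
contact_force: [-0.5, 0.6, -0.1]
opening: 0.0917
grip_force: 0.0
```

```bash
python3 - <<'E'
from h import *
look((.377,.288),.018)
E
```

```text
tcp [0.3756 0.2873 0.1217] yaw 90.01 t 12.6
table z -0.0019
at z 5575 z 0.0161 rect 375.6 290.7 76.4 75.6 ang 87.9 circ 375.3 290.6 76.8 px 316.0 192.0 rgb [192. 182. 160.]
grip 928 z 0.0498 rect 375.3 291.0 24.3 24.5 ang 0.0 circ 375.2 291.0 25.3 px 316.0 206.0 rgb [99. 93. 79.]
```

Request:
move_arm:
  motion:
    - [0.01, -0.01, 0.3, 0, 0, 0]
    - [0.02, -0.015, 0.6, 0, 0, 0]
    - [0.02, -0.015, 0.85, 0, 0, 0]
    - [0.02, -0.015, 1, 0, 0, 0]
    - [0.02, -0.015, 1, 0, 0, 0]
    - [0.02, -0.015, 1, 0, 0, 0]

```text
time: 13.4
tool_pos: [0.3766, 0.2897, 0.0248]
tool_rot: [3.14, -0.001, 1.569]
contact_force: [0.2, 0.1, 0.1]
opening: 0.0921
grip_force: 0.0
```

Request:
move_arm:
  motion:
    - [0, 0, 0, 0, 0, 0]
    - [0, 0, 0, 0, 0, 0]
    - [0, 0, 0, 0, 0, 0]
    - [0, 0, 0, 0, 0, 0]
    - [0, 0, 0, 0, 0, 0]
    - [0, 0, 0, 0, 0, 0]
    - [0, 0, 0, 0, 0, 0]
    - [0, 0, 0, 0, 0, 0]
  fingers: -1
  newtons: 25

```text
time: 14.4
tool_pos: [0.3758, 0.2897, 0.0239]
tool_rot: [-3.141, -0.0, 1.57]
contact_force: [-0.0, 0.6, 0.4]
opening: 0.0253
grip_force: 25.0
```

Request:
move_arm:
  motion:
    - [0, 0, -0.3, 0, 0, 0]
    - [0, 0, -0.7, 0, 0, 0]
    - [0, 0, -1, 0, 0, 0]

```text
time: 14.78
tool_pos: [0.3759, 0.2897, 0.1253]
tool_rot: [3.141, -0.0, 1.57]
contact_force: [1.1, 0.9, -0.9]
opening: 0.0252
grip_force: 25.0
```

Request:
move_arm:
  motion:
    - [-0.4, 0.1, -0.4, 0, 0, 0]
    - [-0.91, 0.2, -0.75, 0, 0, 0]

```text
time: 15.02
tool_pos: [0.3958, 0.1983, 0.2001]
tool_rot: [3.141, -0.0, 1.572]
contact_force: [1.9, 0.0, -1.0]
opening: 0.0253
grip_force: 25.0
```

Request:
move_arm:
  motion:
    - [-0.46, 0.05, 0, 0, 0, 0]
    - [-0.91, 0.1, 0, 0, 0, 0]

```text
time: 15.28
tool_pos: [0.4056, 0.1063, 0.1992]
tool_rot: [3.14, -0.0, 1.57]
contact_force: [0.4, -0.2, -1.5]
opening: 0.0255
grip_force: 25.0
```

Request:
move_arm:
  motion:
    - [-0.46, 0.05, 0, 0, 0, 0]
    - [-0.91, 0.1, 0, 0, 0, 0]

```text
time: 15.52
tool_pos: [0.4153, 0.0153, 0.1988]
tool_rot: [3.142, -0.0, 1.57]
contact_force: [0.2, 0.1, -1.2]
opening: 0.0255
grip_force: 25.0
```

Request:
move_arm:
  motion:
    - [-0.46, 0, 0, 0, 0, 0]
    - [-0.91, 0, 0, 0, 0, 0]

```text
time: 15.78
tool_pos: [0.4151, -0.0757, 0.1987]
tool_rot: [-3.142, -0.0, 1.57]
contact_force: [-0.0, 0.7, -0.9]
opening: 0.025
grip_force: 25.0
```

Request:
move_arm:
  motion:
    - [-0.46, 0, 0, 0, 0, 0]
    - [-0.91, 0, 0, 0, 0, 0]

```text
time: 16.02
tool_pos: [0.415, -0.1666, 0.1987]
tool_rot: [-3.141, -0.0, 1.57]
contact_force: [1.5, 0.8, -0.9]
opening: 0.0254
grip_force: 25.0
```

Request:
move_arm:
  motion:
    - [-0.46, -0.05, 0, 0, 0, 0]
    - [-0.91, -0.1, 0, 0, 0, 0]

```text
time: 16.27
tool_pos: [0.4048, -0.2576, 0.1986]
tool_rot: [-3.141, -0.0, 1.57]
contact_force: [-0.4, 0.5, -0.7]
opening: 0.0257
grip_force: 25.0
```

Request:
move_arm:
  motion:
    - [-0.46, -0.1, 0, 0, 0, 0]
    - [-0.91, -0.15, 0, 0, 0, 0]

```text
time: 16.52
tool_pos: [0.3894, -0.3485, 0.1985]
tool_rot: [-3.141, -0.001, 1.569]
contact_force: [0.1, 0.1, -1.2]
opening: 0.0258
grip_force: 25.0
```

Request:
move_arm:
  motion:
    - [-0.46, -0.1, 0, 0, 0, 0]
    - [-0.91, -0.15, 0, 0, 0, 0]
    - [-0.91, -0.15, 0, 0, 0, 0]
    - [-0.91, -0.15, 0, 0, 0, 0]

```text
time: 17.02
tool_pos: [0.3748, -0.4375, 0.1982]
tool_rot: [-3.141, -0.002, 1.569]
contact_force: [-0.3, 0.2, -1.7]
opening: 0.0256
grip_force: 25.0
```

```bash
python3 - <<'E'
from h import *
look((.506,-.432),.068,r=.065,dz=.004)
E
```

```text
tcp [ 0.3748 -0.4375  0.1982] yaw 89.92 t 17.025
table z -0.0017
at z 2122 z 0.0678 rect 504.5 -434.6 74.0 72.6 ang 0.0 circ 504.3 -434.7 74.7 px 461.0 187.0 rgb [246. 245. 234.]
grip few 0
```

Request:
move_arm:
  motion:
    - [0, 0.5, 0, 0, 0, 0]
    - [0, 1, 0, 0, 0, 0]

```text
time: 17.32
tool_pos: [0.4764, -0.4372, 0.1995]
tool_rot: [3.141, 0.0, 1.57]
contact_force: [0.9, -1.4, -1.2]
opening: 0.0257
grip_force: 25.0
```

Request:
move_arm:
  motion:
    - [0.035, 0.25, 0.1, 0, 0, 0]
    - [0.035, 0.292, 0.4, 0, 0, 0]
    - [0.035, 0.292, 0.6, 0, 0, 0]
    - [0.035, 0.292, 0.8, 0, 0, 0]
    - [0.035, 0.292, 0.8, 0, 0, 0]

```text
time: 17.95
tool_pos: [0.504, -0.4327, 0.1173]
tool_rot: [-3.139, -0.003, 1.571]
contact_force: [-0.7, -0.1, -0.6]
opening: 0.025
grip_force: 25.0
```

Request:
move_arm:
  motion:
    - [0, 0, 0.15, 0, 0, 0]
    - [0, 0, 0.28, 0, 0, 0]
    - [0, 0, 0.33, 0, 0, 0]
    - [0, 0, 0.345, 0, 0, 0]
    - [0, 0, 0.345, 0, 0, 0]

```text
time: 18.58
tool_pos: [0.5044, -0.4351, 0.0846]
tool_rot: [3.141, 0.0, 1.57]
contact_force: [0.1, 0.3, -0.2]
opening: 0.0254
grip_force: 25.0
```

Request:
move_arm:
  motion:
    - [0, 0, 0, 0, 0, 0]
    - [0, 0, 0, 0, 0, 0]
    - [0, 0, 0, 0, 0, 0]
  fingers: 1

```text
time: 18.95
tool_pos: [0.5044, -0.4349, 0.0846]
tool_rot: [3.141, 0.0, 1.57]
contact_force: [0.1, 0.7, 0.4]
opening: 0.0507
grip_force: 0.0
```

Request:
move_arm:
  motion:
    - [0, 0, -0.3, 0, 0, 0]
    - [0, 0, -0.7, 0, 0, 0]
    - [0, 0, -1, 0, 0, 0]
    - [0, 0, -1, 0, 0, 0]

```text
time: 19.45
tool_pos: [0.5053, -0.4358, 0.1874]
tool_rot: [3.137, 0.004, 1.57]
contact_force: [-0.1, 0.2, -1.4]
opening: 0.0896
grip_force: 0.0
```

```bash
python3 - <<'E'
from h import *
look((.505,-.434),.078)
E
```

```text
tcp [ 0.5053 -0.4358  0.1874] yaw 89.94 t 19.45
table z -0.0019
at z 5360 z 0.076 rect 504.1 -434.3 75.5 76.4 ang 89.8 circ 504.0 -434.1 76.8 px 314.0 192.0 rgb [130. 121. 102.]
grip 883 z 0.1099 rect 503.8 -433.6 24.4 24.2 ang 89.8 circ 504.1 -433.7 25.3 px 314.0 206.0 rgb [100.  94.  79.]
```

Request:
move_arm:
  motion:
    - [0.43, -0.03, 0, 0, 0, 0]
    - [0.87, -0.068, 0, 0, 0, 0]

```text
time: 19.75
tool_pos: [0.4965, -0.3464, 0.182]
tool_rot: [-3.139, -0.003, 1.569]
contact_force: [-0.0, -0.1, 0.2]
opening: 0.0921
grip_force: 0.0
```

Request:
move_arm:
  motion:
    - [0.43, -0.03, 0, 0, 0, 0]
    - [0.87, -0.068, 0, 0, 0, 0]

```text
time: 20.0
tool_pos: [0.4899, -0.2589, 0.1825]
tool_rot: [-3.139, -0.002, 1.57]
contact_force: [0.4, 0.5, 0.1]
opening: 0.092
grip_force: 0.0
```

Request:
move_arm:
  motion:
    - [0.43, -0.03, 0, 0, 0, 0]
    - [0.87, -0.068, 0, 0, 0, 0]

```text
time: 20.25
tool_pos: [0.4831, -0.172, 0.1827]
tool_rot: [-3.139, -0.001, 1.57]
contact_force: [0.6, 0.5, -0.3]
opening: 0.0918
grip_force: 0.0
```

Request:
move_arm:
  motion:
    - [0.43, -0.03, 0, 0, 0, 0]
    - [0.87, -0.068, 0, 0, 0, 0]

```text
time: 20.5
tool_pos: [0.4764, -0.0852, 0.1828]
tool_rot: [-3.139, -0.001, 1.57]
contact_force: [0.7, 0.8, -0.2]
opening: 0.0918
grip_force: 0.0
```

Request:
move_arm:
  motion:
    - [0.43, -0.03, 0, 0, 0, 0]
    - [0.87, -0.068, 0, 0, 0, 0]

```text
time: 20.75
tool_pos: [0.4696, 0.0017, 0.1829]
tool_rot: [-3.139, -0.001, 1.569]
contact_force: [0.6, -0.4, -0.0]
opening: 0.0921
grip_force: 0.0
```

Request:
move_arm:
  motion:
    - [0.43, -0.03, 0.2, 0, 0, -0.032]
    - [0.87, -0.068, 0.45, 0, 0, -0.032]
    - [0.87, -0.068, 0.6, 0, 0, -0.032]
    - [0.87, -0.068, 0.6, 0, 0, -0.032]

```text
time: 21.25
tool_pos: [0.4623, 0.0876, 0.1223]
tool_rot: [-3.137, -0.0, 1.671]
contact_force: [0.1, -0.2, -0.8]
opening: 0.092
grip_force: 0.0
```

```bash
python3 - <<'E'
from h import *
look((.464,.087),.018)
E
```

```text
tcp [0.4623 0.0876 0.1223] yaw 95.77 t 21.25
table z -0.0019
at z 8181 z 0.016 rect 461.3 90.2 80.6 80.0 ang 5.7 circ 461.6 90.4 110.7 px 316.0 192.0 rgb [199. 190. 167.]
grip 1008 z 0.0498 rect 461.4 90.5 23.5 23.1 ang 5.8 circ 461.3 90.8 30.5 px 316.0 207.0 rgb [106. 100.  86.]
```

Request:
move_arm:
  motion:
    - [0.01, -0.01, 0.3, 0, 0, 0]
    - [0.024, -0.016, 0.6, 0, 0, 0]
    - [0.024, -0.016, 0.85, 0, 0, 0]
    - [0.024, -0.016, 1, 0, 0, 0]
    - [0.024, -0.016, 1, 0, 0, 0]
    - [0.024, -0.016, 1, 0, 0, 0]

```text
time: 22.05
tool_pos: [0.4628, 0.0891, 0.0251]
tool_rot: [3.14, 0.0, 1.67]
contact_force: [0.3, 0.4, 0.7]
opening: 0.0916
grip_force: 0.0
```

Request:
move_arm:
  motion:
    - [0, 0, 0, 0, 0, 0]
    - [0, 0, 0, 0, 0, 0]
    - [0, 0, 0, 0, 0, 0]
    - [0, 0, 0, 0, 0, 0]
    - [0, 0, 0, 0, 0, 0]
    - [0, 0, 0, 0, 0, 0]
    - [0, 0, 0, 0, 0, 0]
    - [0, 0, 0, 0, 0, 0]
  fingers: -1
  newtons: 30

```text
time: 23.05
tool_pos: [0.4621, 0.0895, 0.0243]
tool_rot: [-3.142, -0.0, 1.67]
contact_force: [-0.2, 1.1, -1.0]
opening: 0.0236
grip_force: 30.0
```

Request:
move_arm:
  motion:
    - [0, 0, -0.3, 0, 0, 0]
    - [0, 0, -0.7, 0, 0, 0]
    - [0, 0, -1, 0, 0, 0]

```text
time: 23.42
tool_pos: [0.4622, 0.0895, 0.1256]
tool_rot: [3.141, -0.0, 1.67]
contact_force: [0.6, -0.1, -2.4]
opening: 0.0237
grip_force: 30.0
```

Request:
move_arm:
  motion:
    - [0.4, -0.05, -0.4, 0, 0, 0]
    - [0.93, -0.1, -0.75, 0, 0, 0]

```text
time: 23.68
tool_pos: [0.4431, 0.1803, 0.1999]
tool_rot: [3.141, 0.0, 1.668]
contact_force: [1.3, 0.1, -1.9]
opening: 0.0236
grip_force: 30.0
```

Request:
move_arm:
  motion:
    - [0.46, -0.05, 0, 0, 0, 0]
    - [0.93, -0.1, 0, 0, 0, 0]

```text
time: 23.92
tool_pos: [0.4235, 0.2729, 0.199]
tool_rot: [3.141, -0.0, 1.67]
contact_force: [0.3, -0.5, -2.0]
opening: 0.0238
grip_force: 30.0
```

Request:
move_arm:
  motion:
    - [0.4, -0.05, 0, 0, 0, -0.055]
    - [0.93, -0.1, 0, 0, 0, -0.11]
    - [0.93, -0.1, 0, 0, 0, -0.163]
    - [0.93, -0.1, 0, 0, 0, -0.163]
    - [0.93, -0.1, 0, 0, 0, -0.163]

```text
time: 24.55
tool_pos: [0.4048, 0.3626, 0.1985]
tool_rot: [-3.141, 0.0, 2.178]
contact_force: [0.9, -0.1, -1.6]
opening: 0.0239
grip_force: 30.0
```

```bash
python3 - <<'E'
from h import *
look((.507,.441),.063,r=.065,dz=.004)
E
```

```text
tcp [0.4048 0.3626 0.1985] yaw 124.82 t 24.55
table z -0.0007
at z 2666 z 0.0625 rect 505.5 442.4 78.4 77.1 ang 34.6 circ 505.7 442.8 107.4 px 457.0 180.0 rgb [227. 217. 192.]
grip few 0
```

Request:
move_arm:
  motion:
    - [0.03, 0.5, 0, 0, 0, 0]
    - [0.054, 1, 0, 0, 0, 0]

```text
time: 24.85
tool_pos: [0.4849, 0.4249, 0.1993]
tool_rot: [3.141, -0.0, 2.179]
contact_force: [0.2, 0.8, -2.1]
opening: 0.0237
grip_force: 30.0
```

Request:
move_arm:
  motion:
    - [0, 0.25, 0.1, 0, 0, 0]
    - [0, 0.284, 0.4, 0, 0, 0]
    - [0, 0.284, 0.6, 0, 0, 0]
    - [0, 0.284, 0.8, 0, 0, 0]
    - [0, 0.284, 0.8, 0, 0, 0]
    - [0, 0.284, 0.8, 0, 0, 0]

```text
time: 25.6
tool_pos: [0.5075, 0.4411, 0.1197]
tool_rot: [3.14, -0.0, 2.181]
contact_force: [0.5, -0.2, -2.1]
opening: 0.0239
grip_force: 30.0
```

Request:
move_arm:
  motion:
    - [0.01, 0, 0.15, 0, 0, 0]
    - [0.01, 0, 0.28, 0, 0, 0]
    - [0.01, 0, 0.36, 0, 0, 0]
    - [0.01, 0, 0.395, 0, 0, 0]
    - [0.01, 0, 0.395, 0, 0, 0]

```text
time: 26.22
tool_pos: [0.5064, 0.4422, 0.0793]
tool_rot: [3.141, -0.0, 2.182]
contact_force: [-0.4, 1.1, -1.3]
opening: 0.0238
grip_force: 30.0
```

Request:
move_arm:
  motion:
    - [0, 0, 0, 0, 0, 0]
    - [0, 0, 0, 0, 0, 0]
    - [0, 0, 0, 0, 0, 0]
  fingers: 1

```text
time: 26.6
tool_pos: [0.5064, 0.4422, 0.0794]
tool_rot: [3.141, -0.0, 2.182]
contact_force: [0.4, 0.4, -0.8]
opening: 0.049
grip_force: 0.0
```

Request:
move_arm:
  motion:
    - [0, 0, -0.3, 0, 0, 0]
    - [0, 0, -0.7, 0, 0, 0]
    - [0, 0, -1, 0, 0, 0]
    - [0, 0, -1, 0, 0, 0]

```text
time: 27.1
tool_pos: [0.5075, 0.4429, 0.1823]
tool_rot: [3.135, -0.0, 2.182]
contact_force: [-0.1, -0.2, 1.1]
opening: 0.0889
grip_force: 0.0
```

```bash
python3 - <<'E'
from h import *
look((.507,.441),.073)
E
```

```text
tcp [0.5075 0.4429 0.1823] yaw 125.04 t 27.1
table z -0.0019
at z 7864 z 0.071 rect 505.5 443.2 80.6 79.9 ang 34.9 circ 505.6 443.1 111.1 px 313.0 192.0 rgb [195. 185. 163.]
grip 986 z 0.1048 rect 505.5 443.3 23.5 23.6 ang 34.8 circ 505.5 443.2 30.1 px 313.0 208.0 rgb [102.  96.  82.]
```

Request:
move_arm:
  motion:
    - [-0.48, -0.08, 0, 0, 0, 0]
    - [-0.96, -0.17, 0, 0, 0, 0]

```text
time: 27.4
tool_pos: [0.5469, 0.3527, 0.177]
tool_rot: [-3.139, -0.0, 2.184]
contact_force: [0.2, 0.6, -0.1]
opening: 0.092
grip_force: 0.0
```

Request:
move_arm:
  motion:
    - [-0.48, -0.08, 0, 0, 0, 0]
    - [-0.96, -0.17, 0, 0, 0, 0]

```text
time: 27.65
tool_pos: [0.5884, 0.2637, 0.1771]
tool_rot: [-3.139, -0.001, 2.183]
contact_force: [-0.2, 0.2, 0.4]
opening: 0.0916
grip_force: 0.0
```

Request:
move_arm:
  motion:
    - [-0.48, -0.08, 0, 0, 0, 0]
    - [-0.96, -0.17, 0, 0, 0, 0]

```text
time: 27.9
tool_pos: [0.6296, 0.1754, 0.1771]
tool_rot: [-3.139, -0.001, 2.182]
contact_force: [0.1, 0.5, 0.8]
opening: 0.0916
grip_force: 0.0
```

Request:
move_arm:
  motion:
    - [-0.48, -0.08, 0, 0, 0, 0.057]
    - [-0.96, -0.17, 0, 0, 0, 0.115]
    - [-0.96, -0.17, 0, 0, 0, 0.173]
    - [-0.96, -0.17, 0, 0, 0, 0.23]
    - [-0.96, -0.17, 0, 0, 0, 0.288]
    - [-0.96, -0.17, 0, 0, 0, 0.346]
    - [-0.96, -0.17, 0.2, 0, 0, 0.403]
    - [-0.96, -0.17, 0.4, 0, 0, 0.46]
    - [-0.96, -0.17, 0.55, 0, 0, 0.518]
    - [-0.96, -0.17, 0.55, 0, 0, 0.576]
    - [-0.96, -0.17, 0.55, 0, 0, 0.633]
    - [-0.96, -0.17, 0.55, 0, 0, 0.633]

```text
time: 29.4
tool_pos: [0.6702, 0.0886, 0.1223]
tool_rot: [-3.141, 0.003, 0.195]
contact_force: [-0.1, -0.3, 0.8]
opening: 0.0918
grip_force: 0.0
```

Request:
move_arm:
  motion:
    - [0, 0, 0, 0, 0, 0]
    - [0, 0, 0, 0, 0, 0]

```text
time: 29.65
tool_pos: [0.6709, 0.0886, 0.1238]
tool_rot: [-3.141, 0.0, 0.196]
contact_force: [1.0, 0.0, 0.3]
opening: 0.0918
grip_force: 0.0
```

```bash
python3 - <<'E'
from h import *
look((.671,.089),.018)
E
```

```text
tcp [0.6709 0.0886 0.1238] yaw 11.21 t 29.65
table z -0.0019
at z 10880 z 0.016 rect 672.7 90.5 116.9 74.7 ang 10.8 circ 672.1 90.6 136.8 px 314.0 189.0 rgb [112. 106.  90.]
grip 1559 z 0.0498 rect 672.3 90.3 43.0 19.4 ang 10.5 circ 672.3 90.5 45.2 px 314.0 207.0 rgb [98. 92. 79.]
```

Request:
move_arm:
  motion:
    - [0.005, -0.006, 0.3, 0, 0, 0.002]
    - [0.009, -0.0125, 0.6, 0, 0, 0.002]
    - [0.009, -0.0125, 0.85, 0, 0, 0.002]
    - [0.009, -0.0125, 0.995, 0, 0, 0.002]
    - [0.009, -0.0125, 0.995, 0, 0, 0.002]
    - [0.009, -0.0125, 0.995, 0, 0, 0.002]

```text
time: 30.45
tool_pos: [0.6725, 0.0901, 0.0259]
tool_rot: [3.141, -0.002, 0.188]
contact_force: [-1.0, 0.4, 0.0]
opening: 0.0917
grip_force: 0.0
```

Request:
move_arm:
  motion:
    - [0, 0, 0, 0, 0, 0]
    - [0, 0, 0, 0, 0, 0]
    - [0, 0, 0, 0, 0, 0]
    - [0, 0, 0, 0, 0, 0]
    - [0, 0, 0, 0, 0, 0]
    - [0, 0, 0, 0, 0, 0]
    - [0, 0, 0, 0, 0, 0]
    - [0, 0, 0, 0, 0, 0]
  fingers: -1
  newtons: 30

```text
time: 31.45
tool_pos: [0.6717, 0.09, 0.0246]
tool_rot: [-3.142, 0.0, 0.187]
contact_force: [0.8, -0.1, -0.1]
opening: 0.0202
grip_force: 30.0
```

Request:
move_arm:
  motion:
    - [0, 0, -0.3, 0, 0, 0]
    - [0, 0, -0.7, 0, 0, 0]
    - [0, 0, -1, 0, 0, 0]

```text
time: 31.82
tool_pos: [0.6719, 0.09, 0.1261]
tool_rot: [3.142, -0.001, 0.187]
contact_force: [-1.0, -0.5, -1.1]
opening: 0.0197
grip_force: 30.0
```

Request:
move_arm:
  motion:
    - [-0.3, 0.2, -0.4, 0, 0, 0]
    - [-0.83, 0.48, -0.75, 0, 0, 0]

```text
time: 32.08
tool_pos: [0.6037, 0.0309, 0.1971]
tool_rot: [3.141, -0.001, 0.189]
contact_force: [0.5, -1.4, -2.0]
opening: 0.0194
grip_force: 30.0
```

Request:
move_arm:
  motion:
    - [-0.42, 0.24, 0, 0, 0, 0]
    - [-0.83, 0.48, 0, 0, 0, 0]

```text
time: 32.33
tool_pos: [0.5298, -0.0323, 0.1966]
tool_rot: [3.141, -0.001, 0.188]
contact_force: [-0.1, -0.0, -0.7]
opening: 0.0199
grip_force: 30.0
```

Request:
move_arm:
  motion:
    - [-0.42, 0.24, 0, 0, 0, 0]
    - [-0.83, 0.48, 0, 0, 0, 0]

```text
time: 32.58
tool_pos: [0.4571, -0.0949, 0.1961]
tool_rot: [3.142, 0.0, 0.188]
contact_force: [0.3, -0.4, -2.1]
opening: 0.0199
grip_force: 30.0
```

Request:
move_arm:
  motion:
    - [-0.42, 0.24, 0, 0, 0, 0.02]
    - [-0.83, 0.48, 0, 0, 0, 0.035]
    - [-0.83, 0.48, 0, 0, 0, 0.035]
    - [-0.83, 0.48, 0, 0, 0, 0.035]
    - [-0.83, 0.48, 0, 0, 0, 0.035]

```text
time: 33.2
tool_pos: [0.3866, -0.1562, 0.1961]
tool_rot: [-3.141, -0.0, 0.079]
contact_force: [0.7, -0.2, -1.8]
opening: 0.02
grip_force: 30.0
```

```bash
python3 - <<'E'
from h import *
look((.364,-.293),.058,r=.075,dz=.004,png="w3")
E
```

```text
tcp [ 0.3866 -0.1562  0.1961] yaw 4.52 t 33.2
table z -0.0007
at z 1905 z 0.0574 rect 374.9 -291.2 90.5 72.3 ang 3.9 circ 374.5 -291.4 114.3 px 464.0 196.0 rgb [154. 145. 125.]
grip few 0
```

View pics/w3.png

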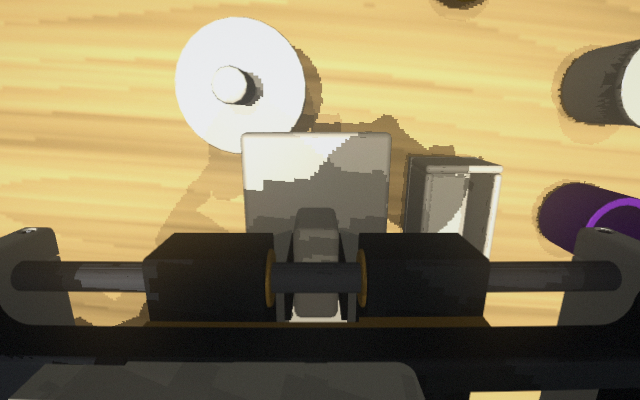

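The picture shows the oblong lid held at (315,190), with the oblong jar's far part at (465,200). Its near end is hidden by the gripper, so I took the centre from the far end, at about (362,-292).

Request:
move_arm:
  motion:
    - [-0.15, 0.5, 0, 0, 0, 0.002]
    - [-0.348, 1, 0, 0, 0, 0.002]

```text
time: 33.5
tool_pos: [0.3598, -0.2596, 0.1962]
tool_rot: [3.141, -0.001, 0.075]
contact_force: [1.0, -0.1, -1.4]
opening: 0.0198
grip_force: 30.0
```

Request:
move_arm:
  motion:
    - [0, 0.25, 0.1, 0, 0, 0]
    - [0, 0.337, 0.4, 0, 0, 0]
    - [0, 0.337, 0.6, 0, 0, 0]
    - [0, 0.337, 0.8, 0, 0, 0]
    - [0, 0.337, 0.8, 0, 0, 0]
    - [0, 0.337, 0.8, 0, 0, 0]

```text
time: 34.25
tool_pos: [0.3621, -0.2928, 0.1167]
tool_rot: [3.141, -0.001, 0.072]
contact_force: [0.2, -0.5, -1.5]
opening: 0.02
grip_force: 30.0
```

```bash
python3 - <<'E'
from h import *
o=wrist("w4")[0]; print(o["tool_pos"],np.degrees(o["tool_rot"]),o["contact_force"])
E
```

```text
[ 0.36212515 -0.29278843  0.11669019] [ 1.79969946e+02 -3.20316923e-02  4.13688736e+00] [ 0.16029026 -0.52255046 -1.52171276]
```

View pics/w4.png

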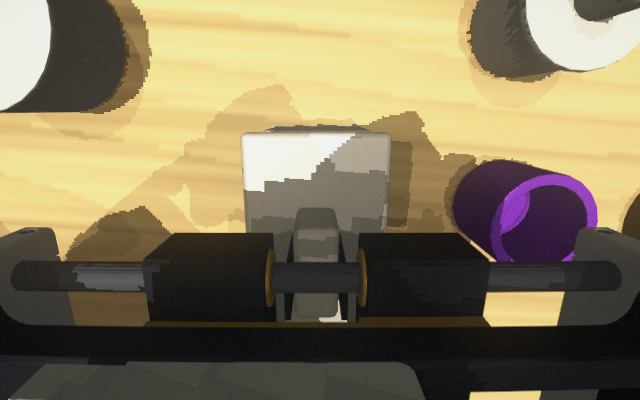

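The held lid (315,180) covers the jar, whose edge shows at (320,128) and parallel to the lid. I'm descending.

Request:
move_arm:
  motion:
    - [0, 0, 0.15, 0, 0, 0]
    - [0, 0, 0.28, 0, 0, 0]
    - [0, 0, 0.38, 0, 0, 0]
    - [0, 0, 0.415, 0, 0, 0]
    - [0, 0, 0.415, 0, 0, 0]
    - [0, 0, 0.415, 0, 0, 0]

```text
time: 35.05
tool_pos: [0.3616, -0.2929, 0.0748]
tool_rot: [3.141, -0.0, 0.071]
contact_force: [-0.5, -0.4, -1.7]
opening: 0.0198
grip_force: 30.0
```

Request:
move_arm:
  motion:
    - [0, 0, 0, 0, 0, 0]
    - [0, 0, 0, 0, 0, 0]
    - [0, 0, 0, 0, 0, 0]
  fingers: 1

```text
time: 35.42
tool_pos: [0.3615, -0.2929, 0.0747]
tool_rot: [3.141, -0.0, 0.071]
contact_force: [0.1, -0.5, 0.0]
opening: 0.045
grip_force: 0.0
```

Request:
move_arm:
  motion:
    - [0, 0, -0.3, 0, 0, 0]
    - [0, 0, -0.7, 0, 0, 0]
    - [0, 0, -1, 0, 0, 0]
    - [0, 0, -1, 0, 0, 0]
    - [0, 0, -1, 0, 0, 0]

```text
time: 36.05
tool_pos: [0.361, -0.2924, 0.1739]
tool_rot: [-3.141, 0.001, 0.071]
contact_force: [0.4, 0.5, 0.7]
opening: 0.091
grip_force: 0.0
```

```bash
python3 - <<'E'
from h import *
look((.363,-.293),.068,png="w5")
from cell import robot
c=robot.read_camera("top"); cv2.imwrite("pics/top1.png",c["image"][:,:,::-1]); P,p=pts(c,c["extrinsics"]);Z=P[...,2]
for n,x,y,z in (("L",469,-90,83),("S",507,-433,78),("Q",508,440,73),("O",364,-293,68)):
    M=(abs(Z-z/1000-.002)<.01)&(np.hypot(P[...,0]-x/1e3,P[...,1]-y/1e3)<.075)
    A=np.c_[P[M][:,:2]-P[M][:,:2].mean(0),np.ones(M.sum())]; s=np.linalg.lstsq(A,P[M][:,2],rcond=None)[0]
    print(n,"z",s[2].round(4),"tilt deg",np.degrees(s[:2]).round(2),cv2.minAreaRect((plane(p,c["extrinsics"],z/1e3)[M][:,:2]*1000).astype(np.float32)))
E
```

```text
tcp [ 0.361  -0.2924  0.1739] yaw 4.08 t 36.05
table z -0.0019
at z 10816 z 0.066 rect 362.7 -292.1 116.0 74.7 ang 4.0 circ 362.3 -292.0 136.4 px 316.0 189.0 rgb [130. 123. 106.]
grip 1532 z 0.0999 rect 362.3 -292.3 42.3 19.4 ang 3.4 circ 362.3 -292.1 45.3 px 316.0 208.0 rgb [117. 110.  95.]
L z 0.0835 tilt deg [ 0.17 -0.08] ((470.37921142578125, -91.12393188476562), (101.10040283203125, 101.77305603027344), 43.574241638183594)
S z 0.0791 tilt deg [-0.06  0.11] ((505.03521728515625, -434.71142578125), (75.06591796875, 74.11467742919922), 88.8303451538086)
Q z 0.0728 tilt deg [-0.26 -0.14] ((508.2929992675781, 439.7232971191406), (82.96927642822266, 82.45282745361328), 34.328983306884766)
O z 0.0686 tilt deg [0.35 0.03] ((362.1676940917969, -292.6444091796875), (120.4033432006836, 76.80764770507812), 3.9854836463928223)
```

View pics/top1.png

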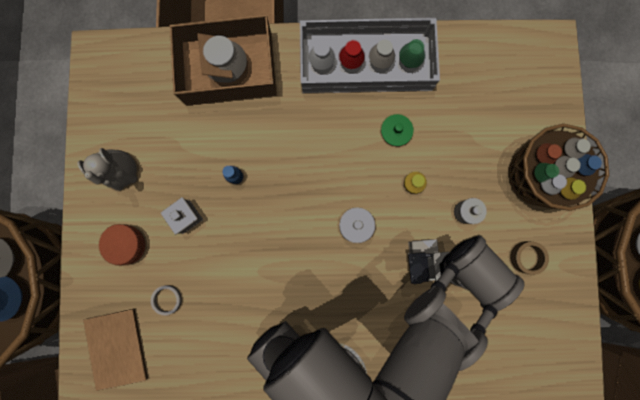

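All four lids sit level on their jars at (357,226), (472,211), (181,216) and (425,260), at the expected heights. The vases at (415,182) and (232,175) and the green lid have not moved, and the gripper is 100 mm clear. Handing in.

```bash
python3 -c "
from cell import robot
print(robot.hand_in())"
```

```text
the job is handed in; nothing more can be done
None
```

The job is handed in with all four lids on their jars; the final camera check showed them level and at seated height, the square and oblong lined up, and the vases unmoved. My first reach for the large lid was off by about 14 mm and nudged it a few millimetres before I regrasped it.

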